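Turn the filler-parts carousel to the slender stuffing tube

ROBOT

A 6-joint arm with a two-finger parallel gripper is mounted at the origin on the work surface. World frame = base frame: x ahead of the robot, y to its left, z up, the work surface at z = 0. Lengths are in m, angles in rad, forces in N, time in s.
With the tool pointing down it reaches from about 0.25 to 0.775 m from the base axis. Payload 4 kg.
Tool frame: the origin (TCP) lies between the finger pads; the fingertips stand 22 mm ahead of it and the grasp point (between the pads) lies 3 mm ahead of it; z points along the fingers, y is the direction in which the jaws open and shut (so a half turn about z gives the same grasp; the last joint's range is limited). The gripper opens to 94 mm and grips with 3 to 60 N. Pads are 16 mm wide; open, the fingers measure 119 mm over their backs; the gripper's body (75 mm by 177 mm) begins 78 mm behind the grasp point.
Start: joints at [1.218, 0.087, 1.371, -0, 1.684, -0.103], TCP at [0.136, 0.533, 0.228] pointing down, gripper open.
Joint ranges: [-3.1, 3.1], [-0.76, 2.03], [0.27, 2.55], [-1.08, 4.22], [0.17, 2.65], [-2.57, 2.57]. Speed limits (rad/s): [2.79, 2.79, 3.14, 3.14, 3.14, 3.14].

INTERFACE

Orientations are given as a unit quaternion [x, y, z, w].
In Python, from cell import manip gives the robot as it stands. The module is installed in compiled form; this text tells all that it offers.
- The arm moves only by the shell command python3 -m pendant 'ROWS' [FORCE]. ROWS is JSON, a list that holds one entry, the list of rows, each a list of 7 numbers: the finger opening in mm, from 0 to 94, then the shift along the tool's x, y, z in mm, then the turn, a rotation vector about the tool's x, y, z in rad. A call has 1 to 10 rows; each row is the pose to reach, as a shift and turn from the pose commanded when the call began, along the tool's axes at that moment; what a row does not reach only later rows make up. A row lasts 1/8 s, in which the tool goes at most 62.5 mm and 10.7 degrees, less where a joint would pass 70% of its speed; a pose out of reach is approached as far as the arm can. A call with a gripper value outside its range is refused whole. The fingers move at their own pace and stop on an object; FORCE is the grip in N (left out, the last holds). Time passes only in rows, so rows that repeat a pose let the fingers close. It gives the time, the measured TCP pose, the force and the opening at its end, in the units of the state.
- manip.state(): the state, without advancing time (a new reading comes with each control period).
- manip.camera(name): name is "scene" or "side" or "wrist"; returns (picture, depth): 420x560x3 uint8, blue, green, red; 420x560 float32, m along the optical axis (not along the pixel's ray), 0 where there is no reading.
- manip.camera_model(name): a dict with "mtx" (3x3 intrinsics, pixels), "pose" (4x4, takes a point from camera to world coordinates). Camera axes: x right, y down, z forward; pixel columns grow to the right and rows downward; lengths in m; the calibration is good to about 2 mm. A picture is of the moment at which its call begins: read the wrist's pose just before it. camera_model takes no time and is no camera call; for the wrist camera it gives the pose at the moment of the call.
- manip.hand_in(): hands the job in, once; it reports no verdict.
The state is a dict: "time": time; "q": joint angles; "joint_vel": joint speeds; "effort": joint torques, N m; "tool_pos": TCP position; "ee_rot": TCP orientation; "ft_force": force on the tool from outside, world axes, zero at the start; "ft_torque": the same for the moment, N m; "width": finger opening in m.
Only numpy, scipy, OpenCV 4.12 (cv2) and the standard library are available. Lean on these libraries where they do the work, as an engineer would, in place of code of your own. Each camera call takes 0.05 s, during which the arm holds its last target. There are 200 camera calls.

TASK

Push the rim of the carousel round with your fingertips in its notches until the tall slender stuffing tube stands squarely at the front, in line with the arrow on the foot, then leave the carousel at rest and draw back. Do not touch, lift or tip any of the parts standing on it, and leave the other things on the bench where they are.

Things in the scene. Friction and masses are not known exactly. Their poses are not given: they have to be found in the camera images.
- stand: Fixed foot of the carousel, bolted to the steel bench under the turntable: disc 200 mm across, 28 mm high, with a flat tongue (50 mm wide, 10 mm high) along its own -x out to 250 mm from the axis, carrying a black arrow head 206 to 242 mm from the axis, top 26 mm above the bench. Origin on the turning axis at bench height, z up. Its -x is the front, roughly towards the robot.
- front_spot (a point): Point on the line from the axis to the arrow, inboard of the rim: 80 mm from the axis along the stand's -x, 60 mm above the bench (level with the turntable's top). The part at the front stands here. Its axes are those of the stand.
- turntable: White plastic star wheel with a thin black mat, 360 mm across, 30 mm thick, top 60 mm above the bench. Turns endlessly both ways about the stand's axis; its bearing drags (0.25 N m, 1.5 N at the rim), so it stops where left. Origin on the axis at its underside, z up, x and y turn with it. Six lobes at 0, 60, ... 300 degrees from its x, each with a place 80 mm from the axis; one place is empty.
- notch (a point): Middle of one of the six alike open notches in the turntable's rim, the one 30 degrees from its x (the others at 90, 150, 210, 270, 330), 163 mm from the axis, 60 mm above the bench (top face). Upright parallel walls, 60 mm apart, from 145 to 176 mm from the axis, through the 30 mm thickness: fingertips fit there to push. Below is only the bench or the 10 mm tongue. Axes as the turntable.
- slender_tube: The part wanted at the front: loose steel stuffing tube standing on the turntable, flange 58 mm across, then a cone and a slender spout 20 mm across, 95 mm high in all, the tallest part. Origin at the centre of its underside, z up. It stands on one of the places, 80 mm from the turning axis.
- wide_tube: Loose short wide stuffing tube of steel on the turntable, flange 58 mm across, spout 38 to 42 mm across, 55 mm high. Origin at the centre of its underside.
- grinder_plate: Loose flat steel grinder plate with a pattern of holes on the turntable, 60 mm across, 14 mm thick. Origin at the centre of its underside.
- ring_nut: Loose plain aluminium ring on the turntable, 58 mm across outside, 40 mm inside, 28 mm high. Origin at the centre of its underside.
- meat_pusher: Loose white plastic meat pusher on the turntable: foot 52 mm across, stem, and knob 36 mm across, 72 mm high. Origin at the centre of its underside.
- carton: Bystander on the bench at the robot's left: closed carton 130 x 100 x 80 mm. Origin at the centre of its underside.
- oil_bottle: Bystander on the bench at the left: white bottle 60 mm across, 150 mm high. Origin at the centre of its underside.
- jar: Bystander on the bench at the right: jar 70 mm across, 90 mm high. Origin at the centre of its underside.
- brush: Bystander on the bench at the right, nearer the robot: brush lying flat along its own x.
Mind the look-alikes: they are no part of the job. What is shaped like the meat_pusher but green is not meant.

How it is judged:
At the end, for the whole second after the job is handed in: The slender tube's centre is within 14 mm, seen from above, of the front spot; the turntable is at rest (under 0.05 rad/s); all five parts stand upright (within 0.15 rad) on the turntable, their centres within 100 mm of its axis (horizontal distance between slender_tube and front_spot below 0.014 m and angular speed of turntable below 0.05 rad/s and angle between each of slender_tube, wide_tube, grinder_plate, ring_nut, meat_pusher's own z axis and vertical below 0.15 rad and z of slender_tube in the frame of turntable between 0.024 and 0.036 m and horizontal distance between each of slender_tube, wide_tube, grinder_plate, ring_nut, meat_pusher and turntable below 0.1 m and z of wide_tube in the frame of turntable between 0.024 and 0.036 m and z of grinder_plate in the frame of turntable between 0.024 and 0.036 m and z of ring_nut in the frame of turntable between 0.024 and 0.036 m and z of meat_pusher in the frame of turntable between 0.024 and 0.036 m); the robot touches nothing.
It fails at once if a part standing on the turntable is touched by the robot (over 0.5 N) (contact force between any of the fingers, the arm and slender_tube above 0.5 N or contact force between any of the fingers, the arm and wide_tube above 0.5 N or contact force between any of the fingers, the arm and grinder_plate above 0.5 N or contact force between any of the fingers, the arm and ring_nut above 0.5 N or contact force between any of the fingers, the arm and meat_pusher above 0.5 N).
It fails at once if a part on the turntable is lifted, tipped over or thrown off (z of any of slender_tube, wide_tube, grinder_plate, ring_nut, meat_pusher in the frame of turntable above 0.045 m or z of any of slender_tube, wide_tube, grinder_plate, ring_nut, meat_pusher in the frame of turntable below 0.015 m or angle between any of slender_tube, wide_tube, grinder_plate, ring_nut, meat_pusher's own z axis and vertical above 0.4 rad).
It fails at once if a bystander on the bench is displaced by more than 20 mm (distance of any of carton, oil_bottle, jar, brush from where it was at the start of the episode above 0.02 m).
It also fails if it takes over 61 s, if anything falls off the work surface, if the arm or the gripper's body presses on something with over 40 N, if the wrist force passes 120 N, or if a joint passes its speed limit or range.

## Working session

There is one attempt and no reset: what is moved stays moved. The work goes in short steps, Python scripts to look and compute and a shell command to move; the robot and the scene stay as the last step left them, time stands still between calls to the robot, and variables do not carry over. Pictures are saved under pics/ and viewed, about 8 in all and at most 12, crops included, and the job is handed in when it is done.

```bash
mkdir -p pics; python3 - <<'E'
from cell import manip
import cv2,numpy as np
for n in("scene","side"):
    p,d=manip.camera(n); cv2.imwrite(f"pics/{n}0.png",p); np.save(f"{n}0.npy",d)
    m=manip.camera_model(n); print(n,np.round(m["mtx"],1).tolist(),np.round(m["pose"],3).tolist())
print(manip.state())
E
```

```text
scene [[380.8, 0.0, 273.9], [0.0, 380.8, 205.2], [0.0, 0.0, 1.0]] [[0.394, 0.701, -0.594, 1.121], [0.919, -0.298, 0.258, -0.229], [0.004, -0.647, -0.762, 0.814], [0.0, 0.0, 0.0, 1.0]]
side [[438.7, 0.0, 277.3], [0.0, 438.7, 214.0], [0.0, 0.0, 1.0]] [[0.967, -0.19, 0.171, 0.322], [-0.254, -0.661, 0.706, -0.877], [-0.021, -0.726, -0.687, 0.952], [0.0, 0.0, 0.0, 1.0]]
{'time': 0.1, 'q': array([ 1.21790399e+00,  8.78861454e-02,  1.37207805e+00, -8.20092559e-06,
        1.68357442e+00, -1.03092874e-01]), 'joint_vel': array([ 5.62052492e-04, -1.24507075e-03, -4.34023490e-03, -4.86331314e-04,
       -7.62189797e-04, -2.31754883e-06]), 'effort': array([ 2.54727653e-03, -3.41253591e+01, -3.03302050e+01,  7.20649632e-02,
        3.04261514e-02, -1.06333248e-04]), 'tool_pos': array([0.13581714, 0.53251705, 0.22643112]), 'ee_rot': array([ 1.24575643e-01,  9.92209636e-01, -9.48723807e-04, -2.15946342e-04]), 'ft_force': array([0.76551291, 0.20238152, 0.35948837]), 'ft_torque': array([0.01444953, 0.01486652, 0.01823054]), 'width': 0.09418771669513203}
```

View pics/scene0.png

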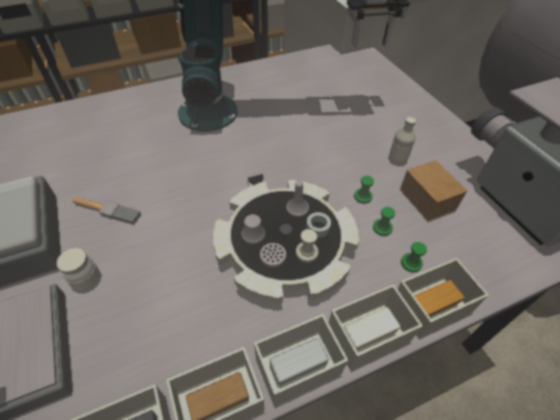

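View pics/side0.png

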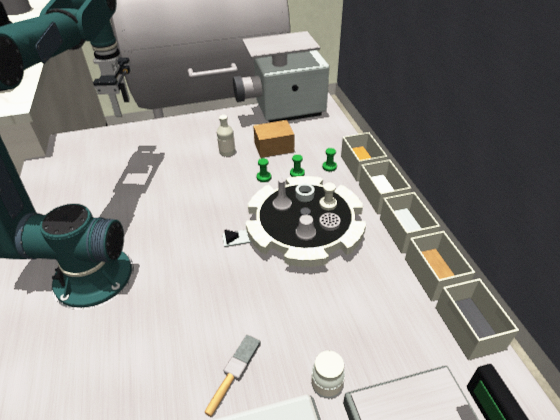

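```bash
cat > h.py <<'E'
from cell import manip
import cv2,numpy as np
def cloud(n,p=None,d=None):
    if p is None: p,d=manip.camera(n)
    m=manip.camera_model(n); K=m["mtx"];T=np.array(m["pose"])
    v,u=np.mgrid[:420,:560]; P=np.stack([(u-K[0][2])/K[0][0]*d,(v-K[1][2])/K[1][1]*d,d],-1)
    return P@T[:3,:3].T+T[:3,3],p,d
def ray(n,u,v,z):
    m=manip.camera_model(n); K=m["mtx"];T=np.array(m["pose"])
    r=T[:3,:3]@np.linalg.inv(K)@[u,v,1]; return T[:3,3]+r*(z-T[2,3])/r[2]
E
python3 - <<'E'
from h import *
s=cv2.imread("pics/side0.png"); c=cv2.imread("pics/scene0.png")
a=cv2.resize(s[165:275,205:385],(720,440),interpolation=2); cv2.imwrite("pics/crop0.png",a)
top=np.zeros((500,500,3),np.uint8)
for n,p in(("scene",c),("side",s)):
    P,_,d=cloud(n,p,np.load(n+"0.npy"))
    # rim: white, z~.06
    g=p.min(-1); wh=(g>(120 if n=="scene" else 170))&(d>0)&(abs(P[...,2]-.06)<.006)
    q=P[wh][:,:2]; c0=np.median(q,0)
    q=q[np.linalg.norm(q-c0,axis=1)<.23].astype(np.float32)
    (x,y),r=cv2.minEnclosingCircle(q); print(n,"rim",x,y,r,len(q),np.median(P[wh][:,2]))
    R=np.linalg.norm(P[...,:2]-[x,y],axis=-1)
    t=(R<.12)&(P[...,2]>.139)&(d>0); print("tube top",P[t].mean(0),t.sum())
    for h in(.07,.08,.1,.12):
        k=(R<.12)&(abs(P[...,2]-h)<.004);
    # arrow: black, near z .026, R .2-.25
    b=(p.max(-1)<70)&(d>0)&(R>.195)&(R<.26)&(P[...,2]<.04)&(P[...,2]>.015)
    print("arrow",P[b].mean(0),b.sum(), np.degrees(np.arctan2(*(P[b].mean(0)[:2]-[x,y])[::-1])))
    for nm,lo,hi in(("carton/bottle",0,0),): pass
    # notches: angular gaps of white at R .150-.174
    an=np.degrees(np.arctan2(q[:,1]-y,q[:,0]-x)); Rq=np.hypot(q[:,0]-x,q[:,1]-y)
    h,_=np.histogram(an[(Rq>.155)&(Rq<.172)],72,(-180,180)); print(h.tolist())
    # bystander objects
    o=((P[...,2]>.02)&(R>.2)&(P[...,0]>.15)&(P[...,0]<.8)&(abs(P[...,1])<.5)&(d>0)).astype(np.uint8)
    nn,l,st,ce=cv2.connectedComponentsWithStats(o)
    for i in range(1,nn):
        if st[i,4]>40: w=P[l==i]; print("obj",ce[i].round(),w.min(0).round(3),w.max(0).round(3))
E
```

```text
scene rim 0.6455890536308289 -0.548095166683197 0.1319398581981659 5009 0.05863802201016971
tube top [nan nan nan] 0
arrow [ 0.42883271 -0.53526659  0.02760355] 89 176.61293974426022
[0, 0, 0, 0, 0, 0, 0, 0, 0, 0, 0, 0, 0, 0, 0, 0, 0, 0, 0, 0, 0, 0, 0, 0, 0, 0, 0, 0, 0, 0, 0, 0, 0, 0, 0, 0, 0, 0, 0, 0, 0, 0, 0, 0, 0, 0, 0, 0, 0, 0, 0, 0, 0, 0, 0, 0, 0, 0, 0, 0, 0, 0, 0, 0, 0, 0, 0, 0, 0, 0, 0, 0]
obj [360.  16.] [0.15  0.445 0.303] [0.16  0.5   0.333]
obj [403. 141.] [0.437 0.444 0.02 ] [0.493 0.498 0.152]
obj [432. 188.] [0.57  0.402 0.02 ] [0.702 0.5   0.083]
obj [285. 240.] [ 0.377 -0.161  0.02 ] [0.8   0.195 0.156]
obj [365. 185.] [0.541 0.271 0.02 ] [0.575 0.308 0.074]
obj [386. 216.] [0.656 0.26  0.02 ] [0.692 0.294 0.075]
obj [415. 250.] [0.776 0.265 0.02 ] [0.8   0.3   0.074]
side rim 0.6314617991447449 -0.5252172946929932 0.15891379117965698 4257 0.060739259101737664
tube top [nan nan nan] 0
arrow [nan nan nan] 0 nan
[0, 0, 0, 0, 0, 0, 0, 0, 0, 0, 0, 0, 0, 0, 0, 0, 0, 0, 0, 0, 0, 0, 0, 0, 0, 0, 0, 0, 0, 1, 5, 0, 0, 0, 0, 0, 0, 0, 0, 0, 0, 0, 0, 0, 0, 0, 0, 0, 0, 0, 0, 0, 0, 0, 0, 0, 0, 0, 0, 0, 0, 0, 0, 0, 0, 3, 5, 0, 0, 0, 0, 0]
obj [101.  13.] [0.15  0.394 0.459] [0.193 0.5   0.586]
obj [117.  83.] [0.15  0.438 0.304] [0.159 0.499 0.358]
obj [225. 136.] [0.433 0.44  0.021] [0.494 0.493 0.154]
obj [274. 137.] [0.572 0.396 0.02 ] [0.705 0.5   0.086]
obj [329. 157.] [0.777 0.26  0.02 ] [0.8   0.297 0.076]
obj [297. 163.] [0.657 0.257 0.02 ] [0.691 0.292 0.078]
obj [263. 167.] [0.542 0.269 0.02 ] [0.577 0.306 0.076]
obj [305. 221.] [ 0.444 -0.163  0.028] [0.8   0.197 0.158]
obj [230. 235.] [0.38  0.005 0.02 ] [0.421 0.054 0.032]
obj [236. 367.] [ 0.316 -0.403  0.02 ] [ 0.357 -0.355  0.025]
obj [217. 396.] [ 0.269 -0.453  0.02 ] [ 0.299 -0.418  0.024]<stdin>:13: RuntimeWarning: Mean of empty slice.
  ret = um.true_divide(
<stdin>:18: RuntimeWarning: Mean of empty slice.
```

View pics/crop0.png

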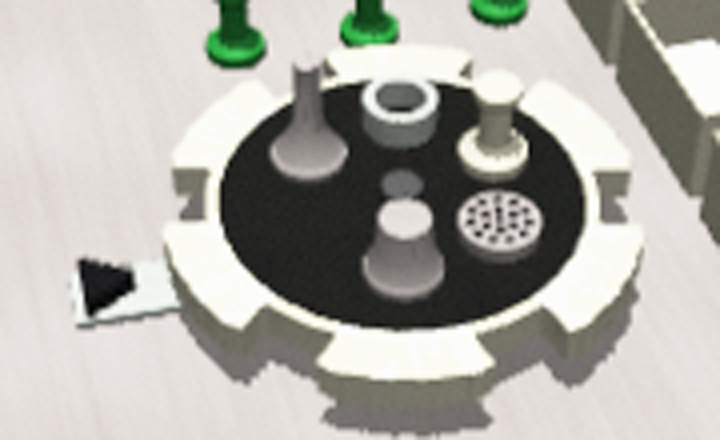

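The crop settles it. The slender tube is at crop (307,120), which is side (282,195): tall, with a thin spout. The wide tube at (403,240) is short and fat, so it isn't the one meant. The green pushers stand off the wheel. Next I refit with a gate around the wheel.

```bash
cat >> h.py <<'E'
def analyse(n,P,p,d):
    g0=np.array([.615,.018]); ok=d>0
    Z=P[...,2]; R0=np.linalg.norm(P[...,:2]-g0,axis=-1)
    q=P[ok&(abs(Z-.06)<.006)&(R0<.2)][:,:2]
    top=q
    x,y=g0
    for _ in range(6):   # outer rim: 98 pct radius per angular bin, circle fit
        an=np.degrees(np.arctan2(q[:,1]-y,q[:,0]-x))%360; r=np.hypot(q[:,0]-x,q[:,1]-y)
        e=[]
        for b in range(0,360,4):
            k=(an>=b)&(an<b+4)
            if k.sum()>5 and r[k].max()>.168: e.append(q[k][r[k].argmax()])
        e=np.array(e); A=np.c_[2*e,np.ones(len(e))]; s=np.linalg.lstsq(A,(e**2).sum(1),rcond=None)[0]; x,y=s[:2]
    c=np.array([x,y]); R=np.linalg.norm(P[...,:2]-c,axis=-1)
    an=np.degrees(np.arctan2(P[...,1]-y,P[...,0]-x))
    print(n,"c",c.round(4),"r",round(float(np.sqrt(s[2]+c@c)),4),len(e))
    k=ok&(abs(Z-.06)<.008)&(R>.152)&(R<.174)
    a=np.radians(an[k]); print(" lobe phase mod60",np.degrees(np.angle(np.exp(6j*a).mean()))/6)
    k=ok&(R<.12)&(Z>.137); w=P[k][:,:2]; m=(w.min(0)+w.max(0))/2; v=m-c
    print(" tube",m.round(4),"R",np.hypot(*v).round(4),"ang",np.degrees(np.arctan2(v[1],v[0])).round(2),k.sum())
    b=ok&(p.max(-1)<75)&(R>.198)&(R<.25)&(Z<.04)&(Z>.015)&(abs(P[...,1]-.03)<.08)
    if b.sum(): m=P[b].mean(0); print(" arrow",m.round(4),"ang",np.degrees(np.arctan2(m[1]-y,m[0]-x)).round(2),b.sum())
    k=ok&(Z>.021)&(Z<.033)&(R>.19)&(R<.25)&(abs(P[...,1]-.03)<.08); w=P[k]
    if len(w): m=w.mean(0); print(" tongue",m.round(4),np.degrees(np.arctan2(m[1]-y,m[0]-x)).round(2),len(w))
    return c
E
python3 - <<'E'
from h import *
for n in("scene","side"):
    P,p,d=cloud(n,cv2.imread(f"pics/{n}0.png"),np.load(n+"0.npy")); analyse(n,P,p,d)
E
```

```text
scene c [0.6203 0.0175] r 0.1776 65
 lobe phase mod60 13.468537221956801
 tube [0.5667 0.0748] R 0.0785 ang 133.09 78
 arrow [0.3932 0.0271 0.0243] ang 177.56 69
 tongue [0.6188 0.0233 0.0257] 104.32 198
side c [0.6224 0.0167] r 0.1776 66
 lobe phase mod60 13.708844936904635
 tube [0.5669 0.0748] R 0.0804 ang 133.66 55
 arrow [0.3963 0.0248 0.0251] ang 177.95 112
 tongue [0.5777 0.0254 0.0265] 168.93 181
```

```bash
cat >> h.py <<'E'
from scipy.spatial.transform import Rotation as Ro
C=np.array([.6215,.017])
def go(deg,r,z,base=None):
    """tool rows from base (q,pos) to a pose at polar deg,r about axis, tool x radial outward"""
    s=manip.state(); q,p=(s["ee_rot"],s["tool_pos"]) if base is None else base
    a=np.radians(deg); t=np.r_[C+r*np.array([np.cos(a),np.sin(a)]),z]
    R=Ro.from_quat(q); u=np.array([np.cos(a),np.sin(a),0]); zt=np.array([0,0,-1]); T=Ro.from_matrix(np.c_[u,np.cross(zt,u),zt])
    print(deg,(1e3*R.inv().apply(t-p)).round(1).tolist(),(R.inv()*T).as_rotvec().round(3).tolist())
E
python3 -c "
from h import *
go(163.5,.163,.228)"
```

```text
163.5 [-435.2, -373.2, -0.9] [-0.002, -0.0, 0.038]
```

```bash
python3 -m pendant '[[[25,-45,-39,0,0,0,0],[25,-90,-77,0,0,0,0],[25,-140,-120,0,0,0,0],[25,-190,-163,0,0,0,0],[25,-240,-206,0,0,0,0.01],[25,-290,-249,0,0,0,0.02],[25,-340,-292,0,0,0,0.03],[25,-390,-335,0,0,0,0.038],[25,-435,-373,0,0,0,0.038],[25,-435,-373,0,-0.002,0,0.038]]]'
python3 -m pendant '[[[25,0,0,0,0,0,0],[25,0,0,0,0,0,0]]]'
python3 - <<'E'
from h import *
go(163.5,.163,.130); go(163.5,.163,.061)
p,d=manip.camera("wrist"); cv2.imwrite("pics/wrist1.png",p)
E
```

```text
time: 1.35
tool_pos: [0.4662, 0.0612, 0.2265]
ee_rot: [0.146, 0.989, 0.001, -0.001]
ft_force: [-0.4, 1.3, -0.1]
width: 0.0248
time: 1.6
tool_pos: [0.4645, 0.0653, 0.2274]
ee_rot: [0.143, 0.99, 0.001, -0.0]
ft_force: [-0.1, 0.6, -0.0]
width: 0.025
163.5 [-1.3, -2.0, 97.4] [0.003, -0.001, 0.002]
163.5 [-1.4, -2.2, 166.4] [0.003, -0.001, 0.002]
```

View pics/wrist1.png

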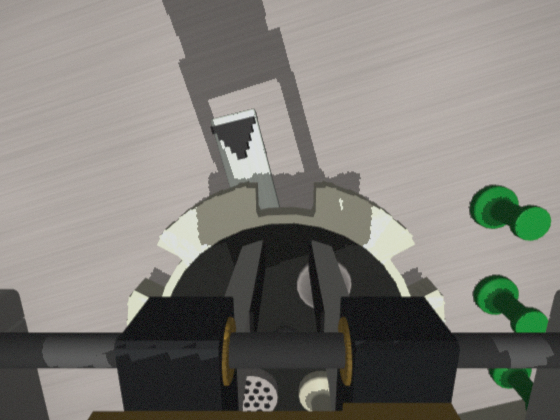

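The wrist view shows the notch centred at column ~287 (walls at 257 and 316), with the two fingers symmetric about the same column. The arrow is at (236,135), off to one side as expected. I'm descending in steps.

```bash
python3 -m pendant '[[[25,-1,-2,30,0,0,0],[25,-1,-2,70,0,0,0],[25,-1,-2,100,0,0,0],[25,-1,-2,120,0,0,0],[25,-1,-2,135,0,0,0],[25,-1,-2,145,0,0,0],[25,-1,-2,155,0,0,0],[25,-1,-2,166,0,0,0],[25,-1,-2,166,0,0,0],[25,-1,-2,166,0,0,0]]]'
python3 - <<'E'
from h import *
print(manip.state()["ft_force"])
for a in np.arange(167.5,211,4): go(a,.163,.061)
E
```

```text
time: 2.9
tool_pos: [0.4661, 0.0621, 0.0618]
ee_rot: [0.143, 0.99, 0.001, 0.0]
ft_force: [-0.1, -0.4, -0.2]
width: 0.0254
[-0.07380765 -0.40880134 -0.20125861]
167.5 [0.8, -10.4, 0.8] [0.002, 0.001, -0.07]
171.5 [-0.4, -21.7, 0.7] [0.002, 0.001, -0.14]
175.5 [-2.4, -32.9, 0.7] [0.002, 0.001, -0.209]
179.5 [-5.2, -44.0, 0.7] [0.002, 0.001, -0.279]
183.5 [-8.7, -54.8, 0.7] [0.002, 0.001, -0.349]
187.5 [-12.9, -65.4, 0.6] [0.002, 0.001, -0.419]
191.5 [-17.9, -75.6, 0.6] [0.002, 0.001, -0.489]
195.5 [-23.6, -85.4, 0.6] [0.002, 0.001, -0.558]
199.5 [-30.0, -94.9, 0.6] [0.002, 0.001, -0.628]
203.5 [-37.0, -103.8, 0.6] [0.002, 0.001, -0.698]
207.5 [-44.6, -112.3, 0.5] [0.002, 0.001, -0.768]
```

```bash
python3 -m pendant '[[[25,1,-3,1,0,0,-0.02],[25,1,-7,1,0,0,-0.045],[25,0.8,-10.4,1,0,0,-0.07],[25,0.3,-16,1,0,0,-0.105],[25,-0.4,-21.7,1,0,0,-0.14],[25,-1.3,-27.3,1,0,0,-0.175],[25,-2.4,-32.9,1,0,0,-0.209],[25,-3.7,-38.5,1,0,0,-0.244],[25,-5.2,-44,1,0,0,-0.279],[25,-5.2,-44,1,0,0,-0.279]]]'
python3 - <<'E'
from h import *
print(manip.state()["ft_force"])
for n in("scene","side"):
    P,p,d=cloud(n); cv2.imwrite(f"pics/{n}2.png",p); analyse(n,P,p,d)
for a in np.arange(183.5,215,4): go(a,.163,.061)
E
```

```text
time: 4.15
tool_pos: [0.458, 0.0178, 0.0604]
ee_rot: [0.005, 1.0, 0.001, 0.0]
ft_force: [-0.1, 0.6, 1.1]
width: 0.025
[-0.06836333  0.59458064  1.14241183]
scene c [0.6211 0.0172] r 0.1773 66
 lobe phase mod60 28.689088836214612
 tube [0.5532 0.0582] R 0.0793 ang 148.83 76
 arrow [0.3998 0.0346 0.0238] ang 175.5 64
 tongue [0.6871 0.0252 0.0262] 6.94 161
side c [0.6219 0.0168] r 0.1778 55
 lobe phase mod60 27.051352531975876
 tube [0.6236 0.057 ] R 0.0402 ang 87.57 62
 arrow [0.3963 0.0251 0.0252] ang 177.9 113
 tongue [0.5792 0.0258 0.0264] 168.17 182
183.5 [-1.1, -11.1, -0.9] [0.002, -0.0, -0.07]
187.5 [-2.3, -22.4, -0.9] [0.002, -0.0, -0.14]
191.5 [-4.3, -33.6, -0.9] [0.002, -0.0, -0.21]
195.5 [-7.0, -44.6, -0.9] [0.002, -0.0, -0.28]
199.5 [-10.6, -55.5, -0.9] [0.002, -0.0, -0.35]
203.5 [-14.8, -66.0, -0.9] [0.002, -0.0, -0.419]
207.5 [-19.8, -76.2, -1.0] [0.002, -0.0, -0.489]
211.5 [-25.5, -86.1, -1.0] [0.002, -0.0, -0.559]
```

```bash
python3 -m pendant '[[[25,-0.5,-4,-1,0,0,-0.025],[25,-0.8,-7.5,-1,0,0,-0.047],[25,-1.1,-11.1,-1,0,0,-0.07],[25,-1.7,-16.8,-1,0,0,-0.105],[25,-2.3,-22.4,-1,0,0,-0.14],[25,-3.2,-28,-1,0,0,-0.175],[25,-4.3,-33.6,-1,0,0,-0.21],[25,-5.6,-39.1,-1,0,0,-0.245],[25,-7,-44.6,-1,0,0,-0.28],[25,-7,-44.6,-1,0,0,-0.28]]]'
python3 - <<'E'
from h import *
print(manip.state()["ft_force"])
for a in np.arange(197.5,211,2): go(a,.163,.061)
E
```

```text
time: 5.5
tool_pos: [0.4653, -0.027, 0.0615]
ee_rot: [-0.135, 0.991, 0.0, 0.001]
ft_force: [-0.1, 0.5, -0.7]
width: 0.0248
[-0.14315028  0.54498126 -0.73909665]
197.5 [0.6, -5.0, 0.5] [0.0, 0.002, -0.035]
199.5 [0.3, -10.7, 0.5] [0.0, 0.002, -0.07]
201.5 [-0.2, -16.4, 0.5] [0.0, 0.002, -0.104]
203.5 [-0.9, -22.0, 0.5] [0.0, 0.002, -0.139]
205.5 [-1.8, -27.6, 0.5] [0.0, 0.002, -0.174]
207.5 [-2.9, -33.2, 0.5] [0.0, 0.002, -0.209]
209.5 [-4.2, -38.8, 0.5] [0.0, 0.002, -0.244]
```

```bash
python3 -m pendant '[[[25,0.6,-2.5,0,0,0,-0.018],[25,0.6,-5,0,0,0,-0.035],[25,0.3,-10.7,0,0,0,-0.07],[25,-0.2,-16.4,0,0,0,-0.104],[25,-0.9,-22,0,0,0,-0.139],[25,-1.8,-27.6,0,0,0,-0.174],[25,-2.9,-33.2,0,0,0,-0.209],[25,-3.7,-36.5,0,0,0,-0.23],[25,-3.7,-36.5,0,0,0,-0.23],[25,-3.7,-36.5,0,0,0,-0.23]]]'
python3 - <<'E'
from h import *
print(manip.state()["ft_force"])
for n in("scene",):
    P,p,d=cloud(n); cv2.imwrite(f"pics/{n}3.png",p); analyse(n,P,p,d)
go(208.7,.163,.061)
E
```

```text
time: 6.75
tool_pos: [0.478, -0.0607, 0.0611]
ee_rot: [-0.248, 0.969, 0.001, 0.0]
ft_force: [0.4, -0.0, 0.1]
width: 0.0252
[ 0.35300521 -0.02297565  0.11292008]
scene c [0.6208 0.0175] r 0.1772 66
 lobe phase mod60 -2.124070321709476
 tube [ 0.5276 -0.01  ] R 0.0972 ang -163.52 589
 arrow [0.394  0.027  0.0238] ang 177.62 80
 tongue [0.6433 0.0238 0.0259] 15.66 196
208.7 [-0.1, -0.9, 0.1] [0.001, 0.001, 0.0]
```

The lobe phase reads 177.9° against a front direction of 177.7°. I'm easing off the wall, rising straight up, then drawing back outward.

```bash
python3 -m pendant '[[[25,0,3,0,0,0,0],[25,0,4,0,0,0,0],[25,0,4,-10,0,0,0],[25,0,4,-30,0,0,0],[25,0,4,-60,0,0,0],[25,0,4,-100,0,0,0],[25,0,4,-150,0,0,0],[25,40,4,-170,0,0,0],[25,90,4,-170,0,0,0],[25,120,4,-170,0,0,0]]]'
python3 -m pendant '[[[25,0,0,0,0,0,0],[25,0,0,0,0,0,0],[25,0,0,0,0,0,0],[25,0,0,0,0,0,0]]]'
python3 - <<'E'
from h import *
im=[]
for n in("scene","side"):
    P,p,d=cloud(n); c=analyse(n,P,p,d); im.append(p)
cv2.imwrite("pics/fin.png",cv2.resize(np.hstack([im[0][110:310,180:460],im[1][110:310,180:460]]),(800,286),interpolation=2))
E
```

```text
time: 8.05
tool_pos: [0.3697, -0.1156, 0.2325]
ee_rot: [-0.248, 0.969, -0.0, 0.001]
ft_force: [0.8, 0.3, -0.5]
width: 0.0248
time: 8.55
tool_pos: [0.3714, -0.1145, 0.2308]
ee_rot: [-0.249, 0.969, 0.001, 0.0]
ft_force: [0.8, 0.0, -0.2]
width: 0.0249
scene c [0.6207 0.0175] r 0.1773 66
 lobe phase mod60 -1.9310965887264615
 tube [0.5418 0.0203] R 0.079 ang 178.03 76
 arrow [0.3937 0.0269 0.0245] ang 177.63 68
 tongue [0.6202 0.025  0.0256] 93.86 201
side c [0.6225 0.0167] r 0.1776 64
 lobe phase mod60 -3.2358025794152456
 tube [0.542  0.0171] R 0.0805 ang 179.74 62
 arrow [0.3963 0.0245 0.025 ] ang 178.04 111
 tongue [0.5946 0.0255 0.0262] 162.59 191
```

View pics/fin.png

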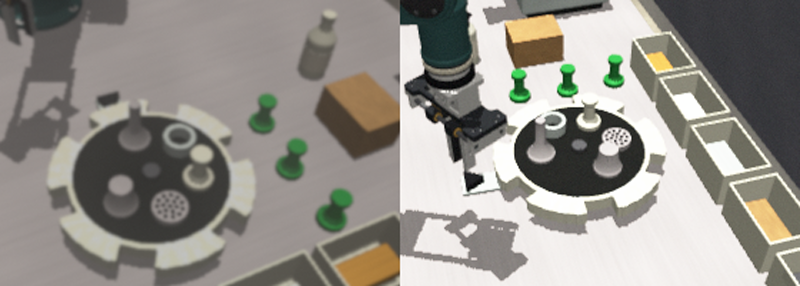

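The final pictures show all five parts upright on the wheel. The slender tube stands at the front, at (133,130) in the left half, in line with the arrow at (108,100). The gripper is clear of everything.

```bash
python3 -c "
from cell import manip
print(manip.hand_in())"
```

```text
the job is handed in; nothing more can be done
None
```

The slender tube now stands at the front, and I have handed the job in. I lowered the partly opened fingertips into the front notch and pushed the wheel about 44° counter-clockwise along its arc. Then I eased off the wall, rose straight out and drew back. The arm's clock read about 8.6 s after the last move, and the wrist force stayed around 1 N at every reading.

**Last checks:**
- **Alignment:** The scene camera puts the tube at 178.0° and the arrow at 177.6°. The side camera puts them at 179.7° and 178.0°. The cameras differ by about 1.7° on the tube; even the worse reading is only about 2–3 mm off, against the 14 mm allowed.
- **Parts and bystanders:** In the final pictures all five parts stand upright on the wheel and the gripper is clear. The carton, oil bottle and green look-alikes look untouched. The final crop did not cover the jar and brush, but the arm never went near them.
- **Turntable at rest:** I did not measure its speed. The scene camera's wheel angle changed by only 0.2° between the last push and the final look, about 1.8 s later.

Some readings taken while the gripper was in view (the tube position, once from each camera) were spoiled by the gripper, so I ignored them. The hand-in gave no verdict.

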